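Seat the tube in the block heater and start it

TASK

One capped test tube in the block heater stands proud, with bare glass showing between its cap and the metal block. Push it gently straight down with closed fingertips until it is fully home, then press the large start key on the heater's front panel all the way and let it spring back. Never lift the tube, do not touch the other tubes, leave the two small keys unpressed and disturb nothing else on the bench.

Things in the scene. Friction and masses are not known exactly. Their poses are not given: they have to be found in the camera images.
- heater: dry block heater, white box 240 (x) by 220 (y) mm, deck 85 mm high, fixed. Origin under its centre at table level; -x side is the front with the keys. Dark metal block 110 by 160 mm (centre at x = 25 mm), top 95 mm above the table, with six wells (x = 0, 50 mm; y = -50, 0, 50 mm): five hold tubes, one is empty; which is where varies
- loose_tube: the proud tube: glass, 16 mm diameter, aluminium cap 19.6 mm diameter with a 24 mm flange at its foot. Origin on the axis at the flange's underside, cap top 34 mm above it. Starts 18 to 21 mm above the block's top; slides vertically only, against friction of about 3 N, to a hard stop: home is origin level with the block's top (95 mm above the table)
- loose_tube_top (a point): centre of the flat top of the loose tube's cap; 129 mm above the table when the tube is home
- tube_a: seated test tube, same build as loose_tube (same 24 mm flange, cap 34 mm high), fully home in its well; leave alone. Origin on its axis at the underside of its flange
- tube_b: seated test tube, same build as loose_tube (same 24 mm flange, cap 34 mm high), fully home in its well; leave alone. Origin on its axis at the underside of its flange
- tube_c: seated test tube, same build as loose_tube (same 24 mm flange, cap 34 mm high), fully home in its well; leave alone. Origin on its axis at the underside of its flange
- tube_long: seated test tube with a longer cap (46 mm from origin to top), fully home though its top is nearly as high as the proud tube's; leave alone. Origin on its axis at the underside of its flange
- start_key_top (a point): centre of the top of the start key: the largest of three round white push keys in black housings in a row on the front panel (30 mm diameter; the small ones are 18 mm), 60 mm apart. Which of the three places it has varies
- start_key (a joint): travel of the start key: 0 released, 0.006 m fully down; pressed straight down (-z) against a spring, about 5 N at the bottom; springs back
- small_key_1 (a joint): travel of a small key (18 mm diameter), 0 released, 0.006 m down; leave alone
- small_key_1_top (a point): centre of the top of that small key
- small_key_2 (a joint): travel of the other small key (18 mm diameter), 0 released, 0.006 m down; leave alone
- small_key_2_top (a point): centre of the top of the other small key
- vial: loose small amber vial, 22 mm diameter, 42 mm high, standing on the heater's rear deck; leave alone. Origin under its centre
- beaker: loose glass beaker, 72 mm diameter, 90 mm high, on the bench to the right; leave alone. Origin under its centre
- reagent: loose amber bottle, 60 mm diameter, 130 mm high, on the bench to the right; leave alone. Origin under its centre
- rack: white tube rack, 90 by 212 mm, with capped tubes, 142 mm high overall, on the bench to the left; leave alone. Origin under its centre
- marker: marker pen, 130 mm long, lying on the bench at the left; leave alone. Origin under its middle

How it is judged:
On the way, in this order (a step that is already met when the one before it is completed fails the run):
1. the proud tube is pushed fully home (z of loose_tube in the frame of heater below 0.0975 m), for 0.2 s.
2. with the tube home, the start key is pressed down (z of loose_tube in the frame of heater below 0.0975 m and value of joint start_key above 0.004 m), for 0.1 s.
At the end, for the whole second after the job is handed in: the loose tube is home (flange within 2.5 mm of the block's top), all keys are released (start key within 1.5 mm of the top, small ones within 2 mm), the other tubes stand within 3 mm and the vial, beaker, bottle, rack and marker within 15 mm of where they were (z of loose_tube in the frame of heater below 0.0975 m and value of joint start_key below 0.0015 m and value of joint each of small_key_1, small_key_2 below 0.002 m and distance of each of vial, beaker, reagent, rack, marker from where it was at the start of the episode below 0.015 m and distance of each of tube_a, tube_b, tube_c, tube_long from where it was at the start of the episode below 0.003 m); the robot touches nothing.
It fails at once if the start key is pressed (over 3 mm) before the tube is home (z of loose_tube in the frame of heater above 0.0985 m and value of joint start_key above 0.003 m).
It fails at once if a small key is pressed (over 2 mm) (value of joint any of small_key_1, small_key_2 above 0.002 m).
It fails at once if the loose tube is lifted (flange more than 24 mm above the block) (z of loose_tube in the frame of heater above 0.119 m).
It fails at once if the glass tube is pushed roughly (over 40 N) (contact force between any of the arm, the fingers and loose_tube above 40 N).
It fails at once if another tube is touched (over 1.5 N) or lifted (over 3 mm), or a bystander is displaced by more than 15 mm (contact force between any of the arm, the fingers and tube_a above 1.5 N or contact force between any of the arm, the fingers and tube_b above 1.5 N or contact force between any of the arm, the fingers and tube_c above 1.5 N or contact force between any of the arm, the fingers and tube_long above 1.5 N or distance of any of tube_a, tube_b, tube_c, tube_long from where it was at the start of the episode above 0.003 m or distance of any of vial, beaker, reagent, rack, marker from where it was at the start of the episode above 0.015 m).
It also fails if it takes over 35 s, if anything falls off the work surface, if the arm or the gripper's body presses on something with over 40 N, if the wrist force passes 120 N, or if a joint passes its speed limit or range.

ROBOT

A 7-joint arm with a two-finger parallel gripper is mounted at the origin on the work surface. World frame = base frame: x ahead of the robot, y to its left, z up, the work surface at z = 0. Lengths are in m, angles in rad, forces in N, time in s.
With the tool pointing down it reaches from about 0.425 to 0.925 m from the base axis. Payload 6.8 kg.
Tool frame: the origin (TCP) lies midway between the tips of the shut fingers; the grasp point (between the pads) lies 19 mm behind it (bot.hold_point_z is the distance from the TCP to the grasp point, in m); z points along the fingers, y is the line along which they close (so a half turn about z gives the same grasp; the last joint's range is limited). The gripper opens to 85 mm and grips with 20 to 120 N. Pads are 22 mm wide; open, the fingers measure 114 mm over their backs; the gripper's body (76 mm by 85 mm) begins 54 mm behind the grasp point. The pads swing forward as they close: fully open they stand 13 mm farther back than shut.
Start: joints at [-1.396, 0.477, 0.022, 1.555, -0.011, 1.109, -0.083], TCP at [0.188, 0.648, 0.196] pointing down, gripper open.
Joint ranges: [-2.96, 2.96], [-0.34, 2.1], [-1.41, 1.46], [0.24, 2.44], [-1.37, 4.51], [0.17, 1.92], [-2.96, 2.96]. Speed limits (rad/s): [2.39, 2.39, 3.14, 3.14, 3.14, 3.14, 3.14].

INTERFACE

Orientations are given as a unit quaternion [w, x, y, z].
In Python, from station import bot gives the robot as it stands. The module is installed in compiled form; this text tells all that it offers.
- The arm moves only by the tool step_arm, never from a script. Its argument "increments" is a list that holds one entry, the list of rows, each a list of 7 numbers: the opening, from -1 (shut) to 1 (fully open), then the shift along the tool's x, y, z in mm, then the turn, a rotation vector about the tool's x, y, z in degrees. In form: [[[grip, x, y, z, ax, ay, az], ...]]. A call has 1 to 10 rows; each row is the pose to reach, as a shift and turn from the pose commanded when the call began, along the tool's axes at that moment; what a row does not reach only later rows make up. A row lasts 1/12 s, in which the tool goes at most 41.7 mm and 7.16 degrees, less where a joint would pass 70% of its speed; a pose out of reach is approached as far as the arm can. A call with a gripper value outside its range is refused whole. The fingers move at their own pace and stop on an object; "force" is the grip in N (left out, the last holds). Time passes only in rows, so rows that repeat a pose let the fingers close. It gives the time, the measured TCP pose, the force, the opening and the grip force at its end, in the units of the state.
- bot.get_obs(): the state, without advancing time (a new reading comes with each control period).
- bot.read_camera(name): name is "scene" or "top" or "wrist"; returns a dict with "image" (420x560x3 uint8, red, green, blue), "camera_matrix" (3x3 intrinsics, pixels), "R" (3x3) and "t" (3): a world point X has camera coordinates R X + t. Camera axes: x right, y down, z forward; pixel columns grow to the right and rows downward; lengths in m; the calibration is good to about 2 mm. A picture is of the moment at which its call begins. There is no depth.
- bot.hand_in(): hands the job in; it is judged then, once.
The state is a dict: "t": time; "q": joint angles; "joint_vel": joint speeds; "joint_torque": joint torques, N m; "eef_pos": TCP position; "tool_rot": TCP orientation; "contact_force": force on the tool from outside, world axes, zero at the start; "torque": the same for the moment, N m; "gripper_width": opening from 0.0 (shut) to 1.0 (fully open); "grasp_force": force on a finger pad.
Only numpy, scipy, OpenCV 4.12 (cv2) and the standard library are available. Lean on these libraries where they do the work, as an engineer would, in place of code of your own. Each camera call takes 0.05 s, during which the arm holds its last target. There are 200 camera calls.

## Working session

There is one attempt and no reset: what is moved stays moved. The work goes in short steps, Python scripts to look and compute and a tool call to move; the robot and the scene stay as the last step left them, time stands still between calls to the robot, and variables do not carry over. Pictures are saved under pics/ and viewed, at most 10 in all, crops included, and the job is handed in when it is done.

Besides the shell and the picture viewer there is one more tool, called after "Call:" in YAML: its name, and indented under it one key for each argument. step_arm: Moves the arm, as the interface text tells. Its arguments: {"type":"object","properties":{"increments":{"type":"array"},"force":{"type":"number"}},"required":["increments"]}

```bash
mkdir -p pics; python3 - <<'E'
from station import bot
import cv2,pickle
d={}
for n in ("scene","top","wrist"):
    c=bot.read_camera(n); d[n]=c
    cv2.imwrite(f"pics/{n}0.png",c["image"][:,:,::-1]); print(n,c["camera_matrix"].tolist(),(-c["R"].T@c["t"]).round(3),c["R"].round(3).tolist())
pickle.dump(d,open("cams0.pkl","wb"))
o=bot.get_obs();print(o)
E
```

```text
scene [[502.47483463967643, 0.0, 277.69646980403144], [0.0, 502.47483463967643, 208.78012340169408], [0.0, 0.0, 1.0]] [1.014 0.48  1.096] [[-0.715, 0.699, -0.011], [0.591, 0.596, -0.544], [-0.373, -0.396, -0.839]]
top [[454.7638217937309, 0.0, 286.89353534024156], [0.0, 454.7638217937309, 206.74765820495415], [0.0, 0.0, 1.0]] [0.397 0.    1.446] [[-0.004, -1.0, -0.004], [-0.993, 0.004, -0.115], [0.115, 0.003, -0.993]]
wrist [[327.45723200671694, 0.0, 281.40831516714803], [0.0, 327.45723200671694, 209.18605982408604], [0.0, 0.0, 1.0]] [0.123 0.666 0.372] [[0.278, 0.961, -0.001], [0.926, -0.268, 0.267], [0.256, -0.075, -0.964]]
{'t': 0.15, 'q': array([-1.39610281,  0.47765377,  0.02234352,  1.55618557, -0.01148415,
        1.10928978, -0.08310818]), 'joint_vel': array([ 0.00076962,  0.00066714,  0.00020179, -0.00428335,  0.00089433,
        0.00159174,  0.00083937]), 'joint_torque': array([ 3.17037739e-03, -5.96927226e+01,  1.61044199e+00, -2.81491202e+01,
        1.26822045e-02,  6.60909223e-03, -5.77317874e-07]), 'eef_pos': array([0.18822604, 0.64771763, 0.19563621]), 'tool_rot': array([-4.34477303e-05,  1.40916205e-01,  9.90021276e-01, -7.02779366e-04]), 'contact_force': array([-0.38799292,  0.09333343, -0.33732781]), 'torque': array([-0.0308288 ,  0.01039342, -0.02875527]), 'grasp_force': 0.0, 'gripper_width': 1.0030418996139532}
```

View pics/scene0.png

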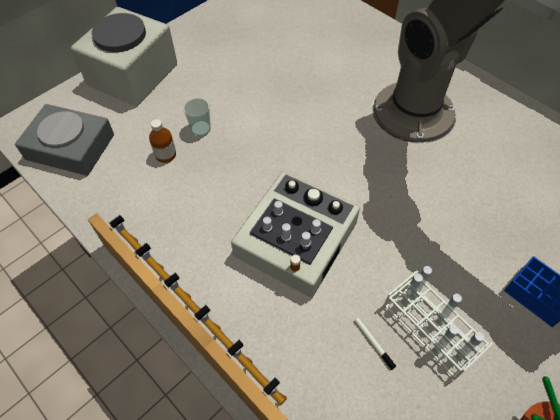

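View pics/top0.png

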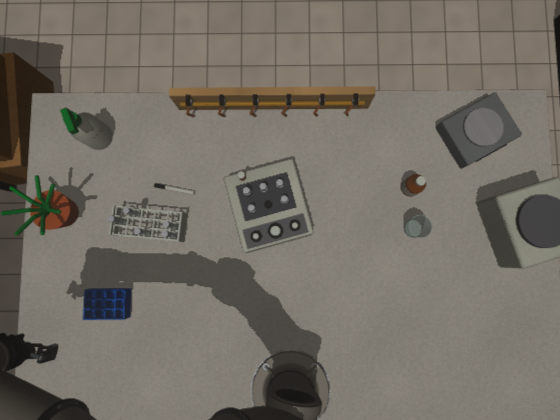

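The heater is at about (265,205) in the top view and (297,230) in the scene view. The start key is the middle one, and the front-middle well is empty. I'll enlarge both crops.

```bash
python3 - <<'E'
import cv2,pickle
d=pickle.load(open("cams0.pkl","rb"))
s=d["scene"]["image"][165:305,220:370,::-1]; t=d["top"]["image"][150:255,215:320,::-1]
cv2.imwrite("pics/s1.png",cv2.resize(s,None,fx=4,fy=4,interpolation=cv2.INTER_CUBIC))
cv2.imwrite("pics/t1.png",cv2.resize(t,None,fx=5,fy=5,interpolation=cv2.INTER_CUBIC))
E
```

```text
(no output)
```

View pics/s1.png

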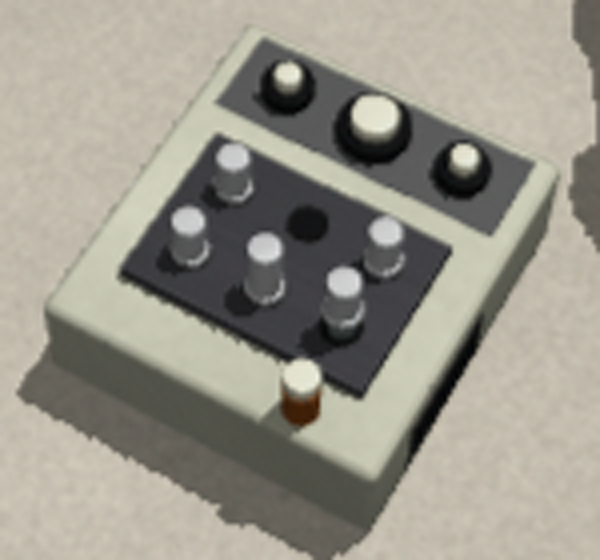

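View pics/t1.png

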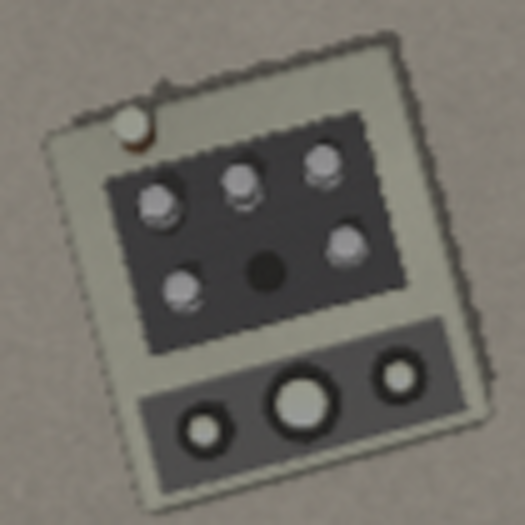

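Scene crop: the tube whose cap top is at (344,281) shows dark glass under its flange at (343,320). That is the rear-left well, next to the vial. The long-capped tube is rear-middle at (265,247), with its flange on the block. Next I'll fit the heater pose using both cameras.

```bash
cat >fit.py <<'E'
import numpy as np,pickle
from scipy.optimize import least_squares
d=pickle.load(open("cams0.pkl","rb"))
def proj(c,X):
    p=(c["camera_matrix"]@(c["R"]@np.atleast_2d(X).T+c["t"].reshape(3,1))).T
    return p[:,:2]/p[:,2:]
H=np.array([[80,80,95],[80,-80,95],[-30,-80,95],[-30,80,95],[0,50,129],[0,-50,129],[50,-50,129],[50,0,141]])/1e3
S=(np.array([[362,397],[122,272],[217,135],[450,248],[386,230],[232,153],[188,218],[265,246]])+.5)/4-.5+[220,165]
T=(np.array([[107,180],[360,113],[405,288],[150,355],[182,288],[347,242],[323,160],[240,181]])+.5)/5-.5+[215,150]
def w(p,X):
    c,s=np.cos(p[2]),np.sin(p[2]); X=np.atleast_2d(X)
    return np.c_[p[0]+c*X[:,0]-s*X[:,1],p[1]+s*X[:,0]+c*X[:,1],X[:,2]]
def tri(ps,pt):
    f=lambda X:np.r_[(proj(d["scene"],X)-ps).ravel(),(proj(d["top"],X)-pt).ravel()]
    r=least_squares(f,[.6,0,.1]);return r.x,r.fun
if __name__=="__main__":
    for m in ("both","scene","top"):
        r=least_squares(lambda p:np.r_[((proj(d["scene"],w(p,H))-S)*(m!="top")).ravel(),((proj(d["top"],w(p,H))-T)*(m!="scene")).ravel()],[.6,0,0])
        print(m,r.x.round(4),np.degrees(r.x[2]).round(2)); 
        if m=="both": p=r.x; print(r.fun.reshape(-1,2).round(1).tolist())
    c,s=np.cos(p[2]),np.sin(p[2])
    for n,a,b in (("loose",(344,281),(157,203)),("sm+",(465,155),(204,431)),("start",(375,115),(301,402)),("sm-",(288,73),(399,376))):
        x,f=tri((np.array(a)+.5)/4-.5+[220,165],(np.array(b)+.5)/5-.5+[215,150])
        e=x[:2]-p[:2]; print(n,x.round(4),f.round(1),"heater frame",np.round([c*e[0]+s*e[1],-s*e[0]+c*e[1]],4))
    print("loose nominal",w(p,[.05,.05,.149]))
E
python3 fit.py
```

```text
both [0.5611 0.0623 0.2609] 14.95
[[-0.2, -1.0], [-1.0, -1.2], [-0.3, -1.0], [0.6, -0.5], [-0.2, 0.4], [0.2, 0.9], [-0.1, 0.6], [-0.3, 0.4], [-0.9, 0.0], [-0.2, -0.3], [0.4, -0.4], [-0.3, 0.2], [-0.5, 0.0], [-0.4, 0.3], [-0.0, 0.4], [-0.2, -0.0]]
scene [0.5611 0.0628 0.2631] 15.08
top [0.5611 0.0616 0.2577] 14.76
loose [0.5955 0.1228 0.146 ] [-0.1 -0.  -0.1  0.1] heater frame [0.0489 0.0496]
sm+ [0.4656 0.0983 0.1061] [-0.2 -0.  -0.2  0.2] heater frame [-0.083   0.0594]
start [0.4824 0.0411 0.1061] [-0.2 -0.  -0.2  0.2] heater frame [-0.0815 -0.0002]
sm- [ 0.4976 -0.017   0.1068] [-0.1 -0.  -0.1  0.1] heater frame [-0.0818 -0.0602]
loose nominal [[0.59648246 0.12352689 0.149     ]]
```

Call:
step_arm:
  increments:
    - [[-1, 0, 0, -40, 0, 0, 0], [-1, 0, 0, -70, 0, 0, 0], [-1, -15, -11, -80, 0, 0, 0], [-1, -40, -29, -80, 0, 0, 0], [-1, -68, -49, -80, 0, 0, 0], [-1, -96, -70, -80, 0, 0, 0], [-1, -124, -90, -80, 0, 0, 0], [-1, -152, -110, -80, 0, 0, 0], [-1, -180, -131, -80, 0, 0, 0], [-1, -200, -145, -80, 0, 0, 0]]
  force: 20

```text
t: 0.98
eef_pos: [0.3422, 0.4498, 0.2763]
tool_rot: [0.0, 0.142, 0.99, -0.001]
contact_force: [0.6, -0.3, 0.8]
gripper_width: 0.0
grasp_force: 0.0
```

Call:
step_arm:
  increments:
    - [[-1, -20, -14, 0, 0, 0, 0], [-1, -48, -35, 0, 0, 0, 0], [-1, -76, -55, 0, 0, 0, 0], [-1, -104, -76, 0, 0, 0, 0], [-1, -132, -96, 0, 0, 0, 0], [-1, -160, -116, 0, 0, 0, 0], [-1, -188, -137, 0, 0, 0, 0], [-1, -216, -157, 0, 0, 0, 0], [-1, -244, -177, 0, 0, 0, 0], [-1, -260, -189, 0, 0, 0, 0]]

```text
t: 1.82
eef_pos: [0.5389, 0.1948, 0.2764]
tool_rot: [0.0, 0.143, 0.99, -0.001]
contact_force: [0.0, 0.8, 0.3]
gripper_width: 0.001
grasp_force: 0.0
```

```bash
cat >go.py <<'E'
import sys,numpy as np
from station import bot
from scipy.spatial.transform import Rotation as R
o=bot.get_obs();q=o["tool_rot"];r=R.from_quat(np.r_[q[1:],q[0]])
print("t",round(o["t"],2),"p",o["eef_pos"].round(4),"zaxis",r.apply([0,0,1]).round(4),"grip",round(o["gripper_width"],3),"F",o["contact_force"].round(2))
for n,T in (("loose",[.5965,.1235,.165]),("start",[.4820,.0411,.125])):
    print(n,(1e3*r.inv().apply(np.array(T)-o["eef_pos"])).round(1))
E
python3 go.py
```

```text
t 1.82 p [0.5389 0.1948 0.2764] zaxis [ 8.0e-04 -1.5e-03 -1.0e+00] grip 0.001 F [0.03 0.82 0.29]
loose [-75.3 -51.9 111.5]
start [  11.2 -163.3  151.5]
```

Call:
step_arm:
  increments:
    - [[-1, -20, -14, 0, 0, 0, 0], [-1, -45, -31, 10, 0, 0, 0], [-1, -65, -45, 30, 0, 0, 0], [-1, -75, -52, 55, 0, 0, 0], [-1, -75, -52, 75, 0, 0, 0], [-1, -75, -52, 85, 0, 0, 0], [-1, -75, -52, 85, 0, 0, 0], [-1, -75, -52, 85, 0, 0, 0]]

```text
t: 2.48
eef_pos: [0.5941, 0.129, 0.1915]
tool_rot: [-0.0, 0.14, 0.99, -0.0]
contact_force: [0.6, -0.3, 0.4]
gripper_width: 0.001
grasp_force: 0.0
```

```bash
python3 go.py; python3 - <<'E'
from station import bot
import cv2,pickle,numpy as np
from fit import proj
c=bot.read_camera("wrist");pickle.dump(c,open("w1.pkl","wb"))
im=np.ascontiguousarray(c["image"][:,:,::-1])
print(proj(c,[[.5965,.1235,.149],[.4822,.0411,.1065],bot.get_obs()["eef_pos"]]).round(1))
cv2.imwrite("pics/w1.png",cv2.resize(im,(800,600),interpolation=cv2.INTER_CUBIC))
E
```

```text
t 2.48 p [0.5941 0.129  0.1915] zaxis [-7.e-04  1.e-04 -1.e+00] grip 0.001 F [ 0.65 -0.29  0.38]
loose [-3.9 -4.6 26.5]
start [  83.2 -115.6   66.6]
[[275.  224. ]
 [129.   97.3]
 [282.2 242. ]]
```

View pics/w1.png

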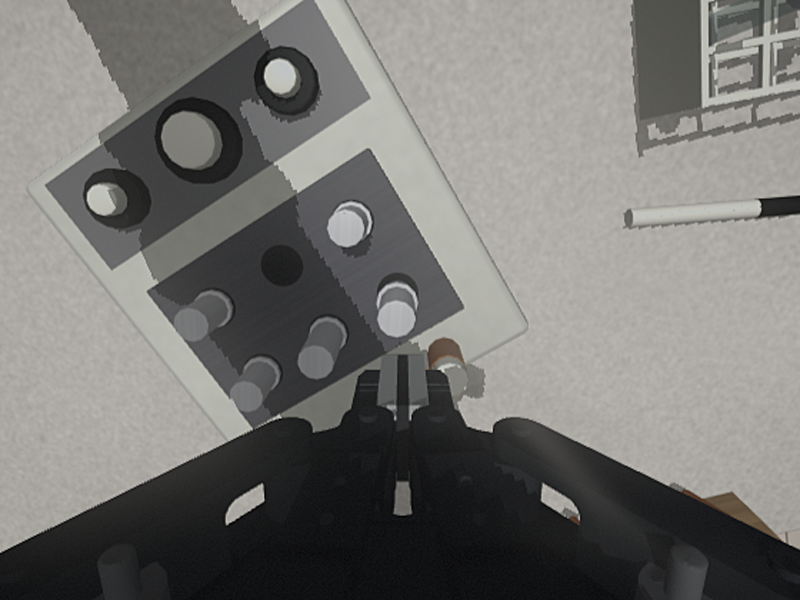

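Wrist view (800 px wide): the proud cap top is at (396,321) and the start key at (189,138). Both are within about 2 mm of the prediction, and the shut tips are just behind the cap. I'll centre over the cap and start down.

Call:
step_arm:
  increments:
    - [[-1, -2, -2, 5, 0, 0, 0], [-1, -4, -4, 15, 0, 0, 0], [-1, -4, -4, 25, 0, 0, 0], [-1, -4, -4, 32, 0, 0, 0], [-1, -4, -4, 36, 0, 0, 0], [-1, -4, -4, 37, 0, 0, 0], [-1, -4, -4, 37, 0, 0, 0], [-1, -4, -4, 37, 0, 0, 0]]

```text
t: 3.2
eef_pos: [0.5973, 0.1234, 0.1545]
tool_rot: [0.0, 0.141, 0.99, 0.0]
contact_force: [-0.2, -0.5, 0.2]
gripper_width: 0.002
grasp_force: 0.0
```

```bash
python3 go.py
```

```text
t 3.2 p [0.5973 0.1234 0.1545] zaxis [ 3.e-04  1.e-04 -1.e+00] grip 0.002 F [-0.15 -0.5   0.25]
loose [  0.8  -0.1 -10.5]
start [  87.8 -111.2   29.5]
```

Centred. Now I'll push slowly.

Call:
step_arm:
  increments:
    - [[-1, 0, 0, 2, 0, 0, 0], [-1, 0, 0, 4, 0, 0, 0], [-1, 0, 0, 6, 0, 0, 0], [-1, 0, 0, 8, 0, 0, 0], [-1, 0, 0, 10, 0, 0, 0], [-1, 0, 0, 12, 0, 0, 0], [-1, 0, 0, 12, 0, 0, 0]]

```text
t: 3.78
eef_pos: [0.5968, 0.1232, 0.1419]
tool_rot: [-0.0, 0.141, 0.99, -0.0]
contact_force: [-0.5, -0.2, -0.5]
gripper_width: -0.004
grasp_force: 0.0
```

Call:
step_arm:
  increments:
    - [[-1, 0, 0, 2, 0, 0, 0], [-1, 0, 0, 4, 0, 0, 0], [-1, 0, 0, 6, 0, 0, 0], [-1, 0, 0, 8, 0, 0, 0], [-1, 0, 0, 9, 0, 0, 0], [-1, 0, 0, 9, 0, 0, 0]]

```text
t: 4.28
eef_pos: [0.5969, 0.1232, 0.133]
tool_rot: [-0.0, 0.141, 0.99, -0.0]
contact_force: [0.7, 0.2, 0.1]
gripper_width: 0.003
grasp_force: 0.0
```

Call:
step_arm:
  increments:
    - [[-1, 0, 0, 1, 0, 0, 0], [-1, 0, 0, 2, 0, 0, 0], [-1, 0, 0, 3, 0, 0, 0]]

```text
t: 4.53
eef_pos: [0.5972, 0.1233, 0.1304]
tool_rot: [0.0, 0.141, 0.99, 0.0]
contact_force: [0.3, -0.4, -0.3]
gripper_width: -0.004
grasp_force: 0.0
```

```bash
python3 - <<'E'
from station import bot
import cv2
c=bot.read_camera("scene");o=bot.get_obs();print(o["eef_pos"],o["contact_force"])
s=c["image"][165:305,220:370,::-1]; cv2.imwrite("pics/s2.png",cv2.resize(s,None,fx=4,fy=4,interpolation=cv2.INTER_CUBIC))
E
```

```text
[0.59700114 0.12328667 0.13013158] [-0.66027754 -0.14853672 -0.10155131]
```

View pics/s2.png

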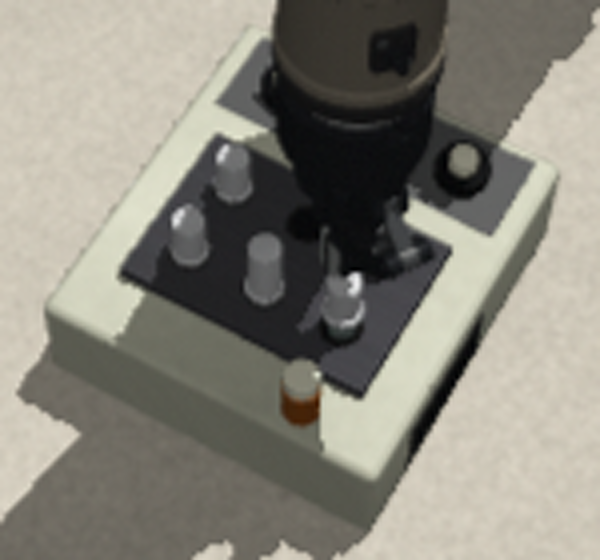

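The tube is still proud, at cap (345,285) with glass at (343,328), and the fingertips look to be beside it rather than on top. I'll check where the tips really are.

```bash
python3 - <<'E'
from station import bot
import cv2,pickle,numpy as np
from fit import proj
c=bot.read_camera("wrist");pickle.dump(c,open("w2.pkl","wb"));o=bot.get_obs();p=o["eef_pos"]
s=bot.read_camera("scene");pickle.dump(s,open("s2.pkl","wb"))
tx=np.array([-.96,.28,0]);P=np.array([p,p+.011*tx,p-.011*tx,p+[0,0,.034],[.5965,.1235,.149]])
print("wrist x1.4286",(proj(c,P)*800/560).round(0).tolist()); print("scene crop x4",((proj(s,P)-[220,165])*4).round(0).tolist())
a=cv2.resize(c["image"][150:350,180:380,::-1],(600,600),interpolation=cv2.INTER_CUBIC)
for q in (proj(c,P)-[180,150])*3: cv2.circle(a,tuple(q.astype(int).tolist()),4,(0,0,255),1)
cv2.imwrite("pics/w2.png",a)
E
```

```text
wrist x1.4286 [[402.0, 344.0], [402.0, 318.0], [402.0, 369.0], [402.0, 380.0], [403.0, 361.0]]
scene crop x4 [[340.0, 296.0], [357.0, 288.0], [322.0, 304.0], [342.0, 265.0], [342.0, 279.0]]
```

View pics/w2.png

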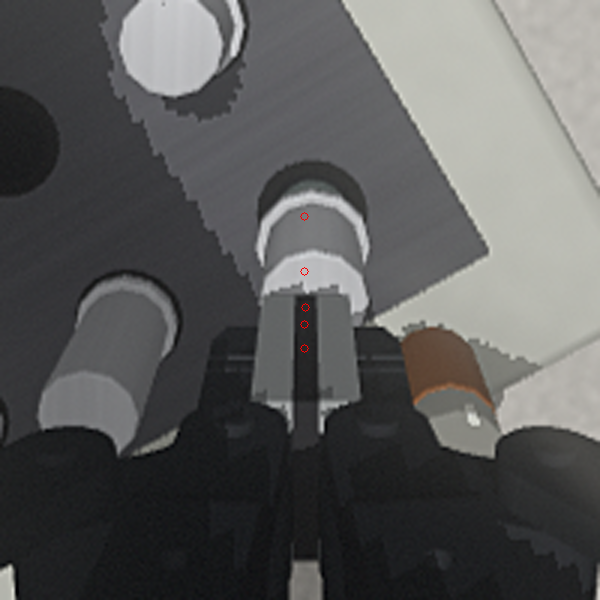

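```bash
python3 - <<'E'
import cv2,pickle,numpy as np
from fit import proj
c=pickle.load(open("w2.pkl","rb"));s=pickle.load(open("s2.pkl","rb"))
th=np.linspace(0,2*np.pi,60)
def circ(z,r): return np.c_[.5967+r*np.cos(th),.1235+r*np.sin(th),0*th+z]
out=[]
for cam,(u,v),n in ((c,(245,190),80),(s,(285,215),44)):
    k=400/n; im=cv2.resize(cam["image"][v:v+n*3//2,u:u+n,::-1],(400,600),interpolation=cv2.INTER_CUBIC)
    for z,col in ((.149,(0,0,255)),(.139,(0,255,255)),(.130,(0,255,0))):
        for zz,r in ((z,.0098),(z-.034,.012)):
            cv2.polylines(im,[((proj(cam,circ(zz,r))-[u,v]+.5)*k).astype(int)],True,col,1)
    out.append(im)
cv2.imwrite("pics/o.png",np.hstack(out))
E
```

```text
(no output)
```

View pics/o.png

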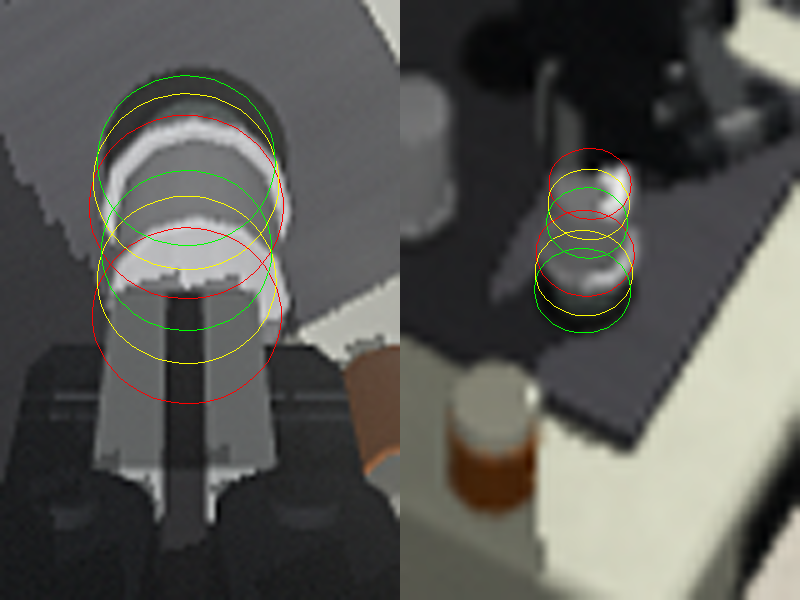

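The overlay shows the tube hasn't moved: its cap top is still at 0.149 (red circles). Both views put the real tips about 30 mm above the reported TCP. I'll keep going down in small steps and watch the force for contact.

Call:
step_arm:
  increments:
    - [[-1, 0, 0, 2, 0, 0, 0], [-1, 0, 0, 4, 0, 0, 0], [-1, 0, 0, 6, 0, 0, 0], [-1, 0, 0, 8, 0, 0, 0]]

```text
t: 5.02
eef_pos: [0.597, 0.1233, 0.1221]
tool_rot: [-0.0, 0.141, 0.99, -0.0]
contact_force: [0.4, -0.1, 0.6]
gripper_width: -0.001
grasp_force: 0.0
```

Call:
step_arm:
  increments:
    - [[-1, 0, 0, 1, 0, 0, 0], [-1, 0, 0, 2, 0, 0, 0], [-1, 0, 0, 3, 0, 0, 0]]

```text
t: 5.27
eef_pos: [0.5971, 0.1233, 0.1193]
tool_rot: [-0.0, 0.141, 0.99, -0.0]
contact_force: [-0.2, -0.2, 0.3]
gripper_width: 0.0
grasp_force: 0.0
```

Call:
step_arm:
  increments:
    - [[-1, 0, 0, 1, 0, 0, 0], [-1, 0, 0, 2, 0, 0, 0], [-1, 0, 0, 3, 0, 0, 0]]

```text
t: 5.52
eef_pos: [0.5971, 0.1233, 0.1163]
tool_rot: [0.0, 0.141, 0.99, 0.0]
contact_force: [0.6, -0.4, -0.1]
gripper_width: 0.005
grasp_force: 0.0
```

Call:
step_arm:
  increments:
    - [[-1, 0, 0, 1, 0, 0, 0], [-1, 0, 0, 2, 0, 0, 0], [-1, 0, 0, 3, 0, 0, 0]]

```text
t: 5.77
eef_pos: [0.5971, 0.1233, 0.1133]
tool_rot: [0.0, 0.141, 0.99, 0.0]
contact_force: [-0.4, -0.2, -0.2]
gripper_width: -0.001
grasp_force: 0.0
```

Call:
step_arm:
  increments:
    - [[-1, 0, 0, 1, 0, 0, 0], [-1, 0, 0, 2, 0, 0, 0], [-1, 0, 0, 3, 0, 0, 0]]

```text
t: 6.02
eef_pos: [0.5971, 0.1233, 0.1106]
tool_rot: [0.0, 0.141, 0.99, 0.0]
contact_force: [-1.1, -0.4, 4.2]
gripper_width: 0.003
grasp_force: 1.4
```

Contact: 4.2 N upward at TCP z of about 0.111. The tips therefore sit about 38 mm behind the reported TCP, and home should be near z = 0.092. I'll push on gently.

Call:
step_arm:
  increments:
    - [[-1, 0, 0, 1, 0, 0, 0], [-1, 0, 0, 2, 0, 0, 0], [-1, 0, 0, 3, 0, 0, 0], [-1, 0, 0, 4, 0, 0, 0], [-1, 0, 0, 5, 0, 0, 0], [-1, 0, 0, 6, 0, 0, 0]]

```text
t: 6.52
eef_pos: [0.5972, 0.1233, 0.1043]
tool_rot: [0.0, 0.141, 0.99, 0.0]
contact_force: [-0.4, -0.6, 2.9]
gripper_width: 0.0
grasp_force: 1.4
```

Call:
step_arm:
  increments:
    - [[-1, 0, 0, 1, 0, 0, 0], [-1, 0, 0, 2, 0, 0, 0], [-1, 0, 0, 3, 0, 0, 0], [-1, 0, 0, 4, 0, 0, 0], [-1, 0, 0, 5, 0, 0, 0], [-1, 0, 0, 6, 0, 0, 0]]

```text
t: 7.02
eef_pos: [0.5972, 0.1233, 0.0983]
tool_rot: [0.0, 0.141, 0.99, 0.0]
contact_force: [-1.1, 0.2, 2.5]
gripper_width: -0.001
grasp_force: 1.4
```

Call:
step_arm:
  increments:
    - [[-1, 0, 0, 1, 0, 0, 0], [-1, 0, 0, 2, 0, 0, 0], [-1, 0, 0, 3, 0, 0, 0]]

```text
t: 7.27
eef_pos: [0.5971, 0.1233, 0.0953]
tool_rot: [-0.0, 0.141, 0.99, 0.0]
contact_force: [-1.2, 0.0, 2.5]
gripper_width: 0.002
grasp_force: 1.4
```

Sliding steadily at about 3 N. Half-millimetre steps from here until it stops.

Call:
step_arm:
  increments:
    - [[-1, 0, 0, 0.5, 0, 0, 0], [-1, 0, 0, 1, 0, 0, 0], [-1, 0, 0, 1.5, 0, 0, 0]]

```text
t: 7.52
eef_pos: [0.5972, 0.1233, 0.0942]
tool_rot: [0.0, 0.141, 0.99, 0.0]
contact_force: [-3.4, 0.4, 8.5]
gripper_width: -0.001
grasp_force: 4.6
```

Call:
step_arm:
  increments:
    - [[-1, 0, 0, 0.5, 0, 0, 0], [-1, 0, 0, 1, 0, 0, 0]]

```text
t: 7.68
eef_pos: [0.5973, 0.1234, 0.0941]
tool_rot: [0.0, 0.141, 0.99, 0.0]
contact_force: [-6.0, -0.5, 16.1]
gripper_width: -0.002
grasp_force: 8.2
```

Call:
step_arm:
  increments:
    - [[-1, 0, 0, 0.5, 0, 0, 0], [-1, 0, 0, 1, 0, 0, 0]]

```text
t: 7.85
eef_pos: [0.5974, 0.1234, 0.094]
tool_rot: [0.0, 0.141, 0.99, 0.001]
contact_force: [-7.5, -0.6, 22.9]
gripper_width: -0.001
grasp_force: 11.7
```

Hard stop: force rises to 23 N at constant z = 0.094. That matches tip z = 0.129, so the tip offset is 34.8 mm. I'll back off and check.

Call:
step_arm:
  increments:
    - [[-1, 0, 0, -1, 0, 0, 0], [-1, 0, 0, -5, 0, 0, 0], [-1, 0, 0, -15, 0, 0, 0], [-1, 0, 0, -35, 0, 0, 0], [-1, 0, 0, -60, 0, 0, 0], [-1, 20, -28, -68, 0, 0, 0], [-1, 42, -55, -70, 0, 0, 0], [-1, 65, -83, -70, 0, 0, 0], [-1, 80, -101, -70, 0, 0, 0], [-1, 87, -110, -70, 0, 0, 0]]

```text
t: 8.68
eef_pos: [0.4801, 0.0397, 0.1621]
tool_rot: [-0.001, 0.142, 0.99, -0.0]
contact_force: [-0.6, -0.1, 0.3]
gripper_width: -0.001
grasp_force: 0.0
```

Call:
step_arm:
  increments:
    - [[-1, 0, 0, 0, 0, 0, 0], [-1, 0, 0, 0, 0, 0, 0]]

```text
t: 8.85
eef_pos: [0.4838, 0.0425, 0.1625]
tool_rot: [0.001, 0.141, 0.99, 0.001]
contact_force: [0.5, 0.2, -0.2]
gripper_width: -0.001
grasp_force: 0.0
```

```bash
python3 go.py; python3 - <<'E'
from station import bot
import cv2,pickle,numpy as np
from fit import proj
c=bot.read_camera("wrist");s=bot.read_camera("scene");p=bot.get_obs()["eef_pos"]
th=np.linspace(0,2*np.pi,60)
def circ(x,y,z,r): return np.c_[x+r*np.cos(th),y+r*np.sin(th),0*th+z]
out=[]
for cam,(u,v),n in ((c,(140,70),280),(s,(285,210),50)):
    k=400/n; im=cv2.resize(cam["image"][v:v+n*3//2,u:u+n,::-1],(400,600),interpolation=cv2.INTER_CUBIC)
    for C,col in ((circ(.5967,.1235,.129,.0098),(0,255,0)),(circ(.5967,.1235,.095,.012),(0,255,0)),(circ(.4822,.0413,.1062,.015),(0,0,255)),(circ(p[0],p[1],p[2]+.0348,.003),(255,255,0))):
        cv2.polylines(im,[((proj(cam,C)-[u,v]+.5)*k).astype(int)],True,col,1)
    out.append(im)
cv2.imwrite("pics/o2.png",np.hstack(out))
E
```

```text
t 8.85 p [0.4838 0.0425 0.1625] zaxis [ 1.6e-03  8.0e-04 -1.0e+00] grip -0.001 F [ 0.46  0.19 -0.21]
loose [-85.6 109.2  -2.3]
start [ 1.4 -1.9 37.5]
```

View pics/o2.png

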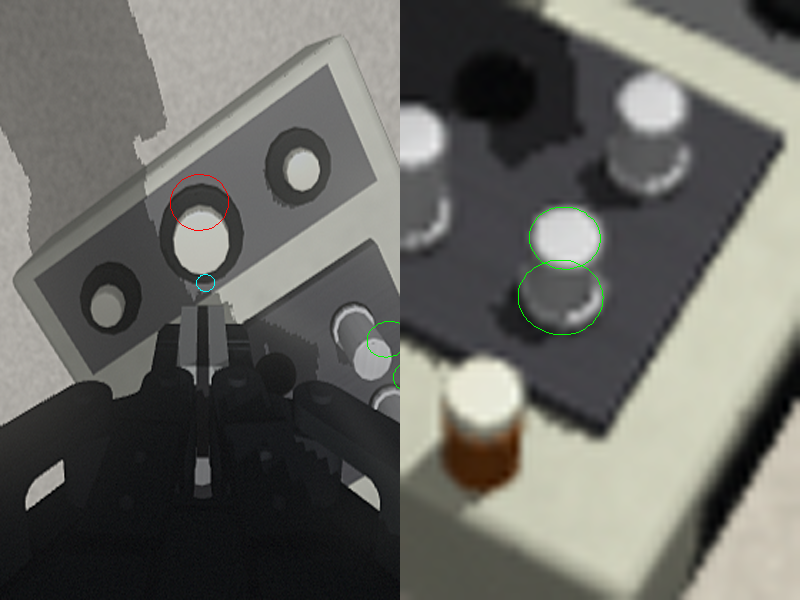

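The scene view has the cap exactly on the green "home" circles. The wrist crop is stretched 1.2× vertically; allowing for that, the key is at its predicted place. Next I'll go down over the start key.

Call:
step_arm:
  increments:
    - [[-1, 1, -1, 10, 0, 0, 0], [-1, 1, -1, 30, 0, 0, 0], [-1, 1, -1, 55, 0, 0, 0], [-1, 1, -1, 72, 0, 0, 0], [-1, 1, -1, 80, 0, 0, 0], [-1, 1, -1, 80, 0, 0, 0], [-1, 1, -1, 80, 0, 0, 0]]

```text
t: 9.53
eef_pos: [0.4819, 0.0414, 0.0816]
tool_rot: [-0.0, 0.141, 0.99, -0.0]
contact_force: [0.3, -0.1, -0.1]
gripper_width: 0.0
grasp_force: 0.0
```

```bash
python3 go.py
```

```text
t 9.53 p [0.4819 0.0414 0.0816] zaxis [-7.e-04 -6.e-04 -1.e+00] grip 0.0 F [ 0.31 -0.07 -0.1 ]
loose [-87.1 110.8 -83.5]
start [ -0.2  -0.2 -43.4]
```

Call:
step_arm:
  increments:
    - [[-1, 0, 0, 2, 0, 0, 0], [-1, 0, 0, 4, 0, 0, 0], [-1, 0, 0, 6, 0, 0, 0], [-1, 0, 0, 8, 0, 0, 0], [-1, 0, 0, 10, 0, 0, 0]]

```text
t: 9.95
eef_pos: [0.4819, 0.0414, 0.0721]
tool_rot: [0.0, 0.141, 0.99, 0.0]
contact_force: [-0.4, -0.3, 1.2]
gripper_width: 0.0
grasp_force: 0.7
```

Call:
step_arm:
  increments:
    - [[-1, 0, 0, 1, 0, 0, 0], [-1, 0, 0, 2, 0, 0, 0], [-1, 0, 0, 3, 0, 0, 0]]

```text
t: 10.2
eef_pos: [0.4818, 0.0413, 0.069]
tool_rot: [0.0, 0.141, 0.99, 0.0]
contact_force: [-0.3, -0.6, 2.6]
gripper_width: 0.002
grasp_force: 1.6
```

Call:
step_arm:
  increments:
    - [[-1, 0, 0, 1, 0, 0, 0], [-1, 0, 0, 2, 0, 0, 0]]

```text
t: 10.37
eef_pos: [0.4819, 0.0414, 0.067]
tool_rot: [0.0, 0.141, 0.99, 0.0]
contact_force: [-1.2, 0.3, 4.3]
gripper_width: 0.003
grasp_force: 2.2
```

Spring contact, force growing as expected. I'll finish the press, hold, then release.

Call:
step_arm:
  increments:
    - [[-1, 0, 0, 0.5, 0, 0, 0], [-1, 0, 0, 1, 0, 0, 0], [-1, 0, 0, 1.5, 0, 0, 0], [-1, 0, 0, 1.5, 0, 0, 0], [-1, 0, 0, 1.5, 0, 0, 0]]

```text
t: 10.78
eef_pos: [0.4819, 0.0414, 0.0661]
tool_rot: [0.0, 0.141, 0.99, 0.0]
contact_force: [-3.1, 0.3, 11.7]
gripper_width: 0.004
grasp_force: 5.9
```

The key is at its bottom stop (11.7 N). Releasing and retracting.

Call:
step_arm:
  increments:
    - [[-1, 0, 0, -1, 0, 0, 0], [-1, 0, 0, -4, 0, 0, 0], [-1, 0, 0, -10, 0, 0, 0], [-1, 0, 0, -25, 0, 0, 0], [-1, 0, 0, -50, 0, 0, 0], [-1, 0, 0, -80, 0, 0, 0], [-1, 0, 0, -105, 0, 0, 0], [-1, 0, 0, -115, 0, 0, 0], [-1, 0, 0, -115, 0, 0, 0], [-1, 0, 0, -115, 0, 0, 0]]

```text
t: 11.62
eef_pos: [0.4812, 0.0413, 0.18]
tool_rot: [-0.0, 0.141, 0.99, 0.0]
contact_force: [-0.2, 0.5, -0.6]
gripper_width: -0.003
grasp_force: 0.0
```

```bash
python3 go.py; python3 - <<'E'
from station import bot
import cv2,numpy as np
s=bot.read_camera("scene")["image"][165:305,220:370,::-1];w=bot.read_camera("wrist")["image"][:,:,::-1]
cv2.imwrite("pics/f.png",np.hstack([cv2.resize(s,(400,373)),cv2.resize(w[:373,80:480],(400,373))]))
E
```

```text
t 11.62 p [0.4812 0.0413 0.18  ] zaxis [-2.e-04  2.e-04 -1.e+00] grip -0.003 F [-0.17  0.46 -0.65]
loose [-87.8 111.1  15. ]
start [-0.8  0.  55. ]
```

View pics/f.png

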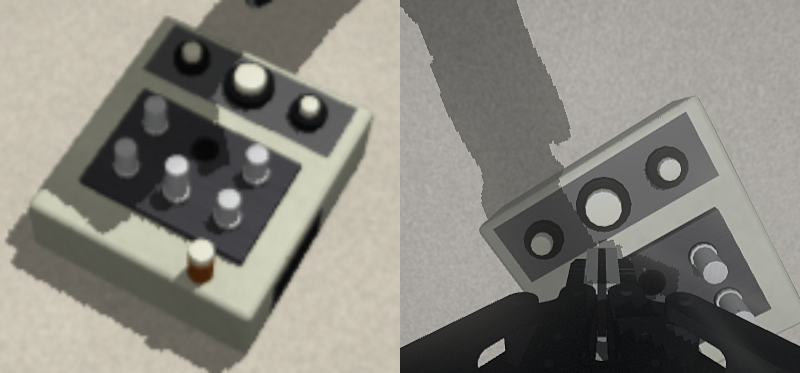

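The final view shows the tube home at (228,205), all keys up, the vial in place at (200,260) and the gripper clear. Handing in.

```bash
python3 -c "
from station import bot
print(bot.hand_in())"
```

```text
the job is handed in; nothing more can be done
None
```

I pushed the proud tube home (firm stop, 23 N, and the camera overlay matched), then pressed the start key to its stop; it came back up, and I handed the job in at about 12 s with the gripper clear. The hand-in returned no verdict.

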